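Dispense one filter cassette

ROBOT

A 6-joint arm with a two-finger parallel gripper is mounted at the origin on a cart in front of the work surface, level with it; the furniture and walls round the work are solid. World frame = base frame: x ahead of the robot, y to its left, z up, the work surface at z = 0. Lengths are in m, angles in rad, forces in N, time in s.
With the tool pointing down it reaches from about 0.4 to 0.825 m from the base axis. Payload 7 kg.
Tool frame: the origin (TCP) lies on the centre line of the jaws, within the pads' length; the fingertips stand arm.tip_reach ahead of it and the grasp point (between the pads) lies 5 mm behind it (arm.tip_reach is the distance from the TCP to the fingertips, in m); z points along the fingers, y is the line along which they close (so a half turn about z gives the same grasp; the last joint's range is limited). The gripper opens to 88 mm and grips with 3 to 60 N. Pads are 19 mm wide; open, the fingers measure 130 mm over their backs; the gripper's body (78 mm by 193 mm) begins 47 mm behind the grasp point.
Start: joints at [-0.915, 0.359, 0.012, 0, -1.224, -0.288], TCP at [0.243, -0.63, 0.21] pointing down, gripper open.
Joint ranges: [-3.07, 3.07], [-1.43, 2.12], [-1.02, 1.25], [-3.03, 1.67], [-3.05, -0], [-3.03, 3.03]. Speed limits (rad/s): [2.39, 2.39, 3.01, 3.14, 3.14, 3.14].

INTERFACE

Orientations are given as [roll, pitch, yaw] about the fixed x, y, z axes, in that order (R = Rz(yaw) Ry(pitch) Rx(roll)).
In Python, from station import status, optics, order, arm gives the robot as it stands. The module is installed in compiled form; this text tells all that it offers.
- The arm moves only by the shell command python3 -m jog 'ROWS' [FORCE]. ROWS is JSON, a list of rows, each a list of 3 entries, a list of its own where there are three numbers: the gripper command: -1 is shut, 1 is fully open, values between are in proportion, then the shift along the tool's x, y, z in mm, then the turn about the tool's z in rad. A call has 1 to 20 rows; each row is the pose to reach, as a shift and turn from the pose commanded when the call began, along the tool's axes at that moment; what a row does not reach only later rows make up. A row lasts 1/8 s, in which the tool goes at most 62.5 mm and 10.7 degrees, less where a joint would pass 70% of its speed; a pose out of reach is approached as far as the arm can. A call with a gripper value outside its range is refused whole. The fingers move at their own pace and stop on an object; FORCE is the grip in N (left out, the last holds). Time passes only in rows, so rows that repeat a pose let the fingers close. It gives the time, the measured TCP pose, the force, the opening and the grip force at its end, in the units of the state.
- status.get_state(): the state, without advancing time (a new reading comes with each control period).
- optics.grab_frame(name): name is "scene" or "top"; returns a dict with "color" (480x640x3 uint8, red, green, blue), "mtx" (3x3 intrinsics, pixels), "cam_to_world" (4x4, takes a point from camera to world coordinates). Camera axes: x right, y down, z forward; pixel columns grow to the right and rows downward; lengths in m; the calibration is good to about 2 mm. A picture is of the moment at which its call begins. There is no depth.
- order.job_done(): hands the job in; it is judged then, once.
The state is a dict: "t": time; "q": joint angles; "qd": joint speeds; "joint_efforts": joint torques, N m; "eef_pos": TCP position; "ee_rot": TCP orientation; "force": force on the tool from outside, world axes, zero at the start; "moment": the same for the moment, N m; "width": finger opening in m; "gripper_force": force on a finger pad.
Only numpy, scipy, OpenCV 4.12 (cv2) and the standard library are available. Lean on these libraries where they do the work, as an engineer would, in place of code of your own. Each camera call takes 0.05 s, during which the arm holds its last target. There are 200 camera calls.

TASK

Press the dispenser's plunger all the way down once and let it come back up, so that a single filter cassette slides out onto the landing deck. Then, with a fingertip, push that cassette sideways along the deck until it rests against the end stop on the side where the Petri dish stands. Push it only, never lift it, and leave the other cassettes in the magazine and the things standing around where they are.

Things in the scene. Friction and masses are not known exactly. Their poses are not given: they have to be found in the camera images.
- dispenser: fixed grey cassette dispenser, white magazine. Origin on the worktop under the magazine's centre; -x is the outlet direction (towards the robot), +y left, z up. Magazine 47 x 47 mm, open at the top, rim 51 mm above the worktop, four cassettes stacked inside. Behind it a housing (x 24 to 120 mm, 64 mm wide, 40 mm high) carries the plunger; in front lies the landing deck
- plunger_top (a point): centre of the flat top of the black round plunger knob (32 mm diameter), 80 mm behind the dispenser's origin, 80 mm above the worktop when up, 56 mm when fully down. It is pressed straight down and springs back by itself
- plunger (a joint): travel of the plunger, m: 0 up, 0.024 fully down; spring 2.7 N at the top, about 6.5 N at the bottom. It drives a hidden pusher 2.2 times as far, which slides the lowest cassette about 49 mm out to the dispenser's -x through the magazine's low front opening at full stroke; a part stroke leaves it half out. Every press ejects another cassette
- cassette_1: the lowest cassette in the magazine, the one that comes out: round rigid white plastic disc, 40 mm diameter, 10 mm thick, about 14 g; origin at the centre of its underside, z along its axis.
- cassette_2: cassette number 2 from the bottom, to stay in the magazine (it drops 10 mm when the lowest has left): round rigid white plastic disc, 40 mm diameter, 10 mm thick, about 14 g; origin at the centre of its underside, z along its axis.
- cassette_3: cassette number 3 from the bottom, to stay in the magazine (it drops 10 mm when the lowest has left): round rigid white plastic disc, 40 mm diameter, 10 mm thick, about 14 g; origin at the centre of its underside, z along its axis.
- cassette_4: cassette number 4 from the bottom, to stay in the magazine (it drops 10 mm when the lowest has left): round rigid white plastic disc, 40 mm diameter, 10 mm thick, about 14 g; origin at the centre of its underside, z along its axis.
- landing (a point): point on the deck floor where the centre of the ejected cassette comes to lie (x -50, y 0 mm in the dispenser's frame). The floor is 5 mm above the worktop: a straight channel along the dispenser's y, 48 mm wide (x -73 to -25 mm), between a front lip and a back rail (tops 11 mm above the worktop), closed by end stops with inner faces at y +97 and -97 mm, tops 15 mm above the worktop
- end_left (a point): point on the deck floor under the centre of a cassette that rests against the left end stop (x -50, y +77 mm in the dispenser's frame)
- end_right (a point): the same at the right end stop (x -50, y -77 mm)
- dish: flat clear round Petri dish, 60 mm diameter, 14 mm high, loose on the worktop beyond one end of the deck, left or right; origin at the centre of its underside
- kitchen_timer: round white and grey timer with a bar knob, 66 mm diameter, 34 mm high, loose on the worktop beyond the other end of the deck; origin at the centre of its underside
- bulb: rubber pipette bulb lying on the worktop to the left of the dispenser's housing, 60 x 86 mm, 48 mm high; a bystander; origin at the centre of its underside
- bung: tapered rubber stopper, 25 mm wide, 25 mm high, on the worktop to the right of the dispenser's housing; a bystander; origin at the centre of its underside
There are look-alikes about, which are no part of the job. What is shaped like the cassette_4 but black, blue or purple is not meant.

How it is judged:
By the outcome, as a careful person would: the job done as asked, in the order asked, and still so for the second after the job is handed in, with the robot touching nothing.
It also fails if it takes over 48 s, if anything falls off the work surface, if the arm or the gripper's body presses on something with over 40 N, if the wrist force passes 120 N, or if a joint passes its speed limit or range.

## Working session

There is one attempt and no reset: what is moved stays moved. The work goes in short steps, Python scripts to look and compute and a shell command to move; the robot and the scene stay as the last step left them, time stands still between calls to the robot, and variables do not carry over. Pictures are saved under pics/ and viewed, at most 10 in all, crops included, and the job is handed in when it is done.

```bash
mkdir -p pics; cat > h.py <<'E'
import numpy as np, cv2
from station import status, optics, order, arm
def grab(n,f):
    d=optics.grab_frame(n); cv2.imwrite(f,cv2.cvtColor(d["color"],cv2.COLOR_RGB2BGR)); return d
def ray(d,u,v,z):
    T=np.array(d["cam_to_world"]);r=T[:3,:3]@np.linalg.inv(np.array(d["mtx"]))@[u,v,1];o=T[:3,3]
    return o+r*(z-o[2])/r[2]
E
python3 - <<'E'
from h import *
import pickle
D={n:grab(n,f"pics/{n}0.png") for n in("scene","top")}
pickle.dump(D,open("D.pkl","wb"))
for n in D: print(n,np.round(D[n]["cam_to_world"],3).tolist(),np.round(D[n]["mtx"],0).tolist())
s=status.get_state();print(s["t"],s["eef_pos"],s["ee_rot"],s["force"],s["width"],arm.tip_reach)
E
```

```text
scene [[0.896, -0.199, 0.396, 0.205], [-0.443, -0.429, 0.787, -1.006], [0.014, -0.881, -0.473, 0.48], [0.0, 0.0, 0.0, 1.0]] [[559.0, 0.0, 319.0], [0.0, 559.0, 238.0], [0.0, 0.0, 1.0]]
top [[-0.02, -0.995, 0.095, 0.462], [-1.0, 0.02, 0.001, -0.323], [-0.003, -0.095, -0.995, 0.925], [0.0, 0.0, 0.0, 1.0]] [[483.0, 0.0, 321.0], [0.0, 483.0, 240.0], [0.0, 0.0, 1.0]]
0.1 [ 0.24251727 -0.62943731  0.20953716] [ 3.14012318e+00 -1.47111183e-04 -2.77389508e+00] [ 0.81096467  0.30303676 -0.50818414] 0.08743131929033937 0.014
```

View pics/top0.png

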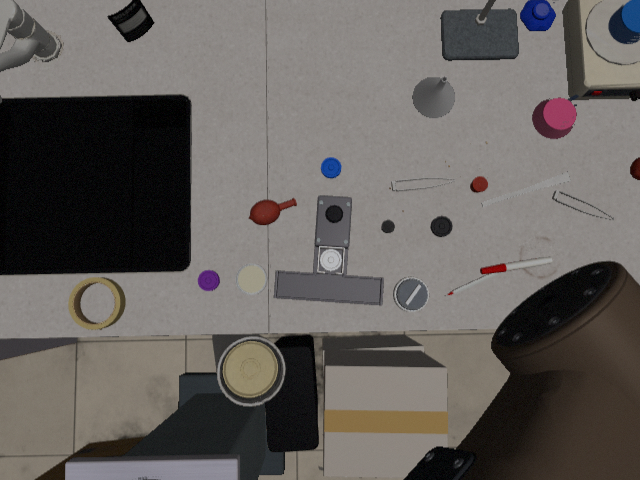

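View pics/scene0.png

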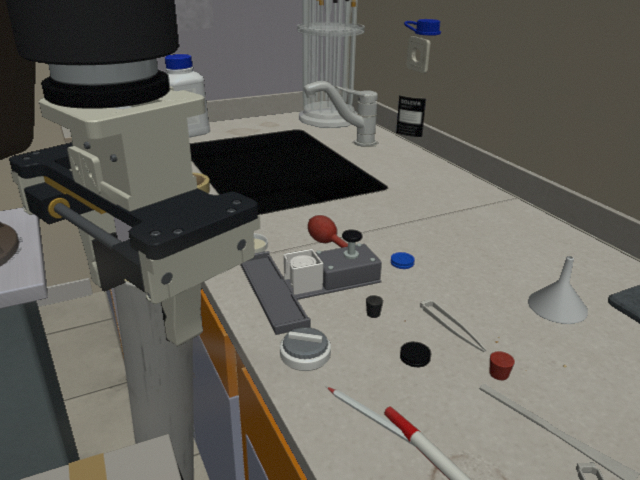

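The top view shows the magazine at (331,260), plunger at (334,214) and deck at (275–383, 272–305). The pale dish is at (252,279), on the image left (+y), and the timer is at (411,294), on the right. Candidates for the cassette: the white one in the magazine (331,260), and the loose look-alikes blue (331,167), purple (208,280) and black (441,226). I choose the white one in the magazine. For the plunger, the candidates are the black knob (334,214), the bung (388,227) and the black disc (441,226); I choose the knob on the housing.

```bash
python3 - <<'E'
from h import *
import pickle
D=pickle.load(open("D.pkl","rb"));d=D["top"];im=d["color"]
c=cv2.resize(im[185:315,225:440],None,fx=3.6,fy=3.6,interpolation=cv2.INTER_CUBIC);cv2.imwrite("pics/crop.png",c[:,:,::-1])
g=im.max(2).astype(int)
def cen(mask,u0,u1,v0,v1,name):
    m=np.zeros(mask.shape,np.uint8);m[v0:v1,u0:u1]=mask[v0:v1,u0:u1]
    cs=cv2.findContours(m,0,2)[0];c=max(cs,key=cv2.contourArea);print(name,cv2.minAreaRect(c),cv2.contourArea(c));return c
k=cen((g<45),318,350,198,230,"knob");(u,v),_,_=cv2.minAreaRect(k);K=ray(d,u,v,.08);print("knob",K)
k=cen((g<140),265,392,262,312,"deck");
b=cv2.boxPoints(cv2.minAreaRect(k))
for p in b: print(p,ray(d,*p,.011))
M=cv2.minAreaRect(k)[0];print("deckc",ray(d,*M,.011))
for n,p,z in(("mag",(331,260),.045),("dish",(252,279),.007),("timer",(411,294),.02)):print(n,ray(d,*p,z))
# scene view knob
s=D["scene"];g2=s["color"].max(2)
k=cen((g2<45),338,366,228,246,"knobS");(u,v),_,_=cv2.minAreaRect(k);print(ray(s,u,v,.077))
E
```

```text
knob ((334.0, 214.0), (16.970561981201172, 16.970561981201172), 45.0) 213.0
knob [ 0.58847211 -0.34694022  0.08      ]
deck ((331.0, 286.5), (49.0, 120.0), 90.0) 3474.5
[271. 262.] [ 0.50950665 -0.22766523  0.011     ]
[391. 262.] [ 0.50496943 -0.45458204  0.011     ]
[391. 311.] [ 0.41323412 -0.45148527  0.011     ]
[271. 311.] [ 0.4176669  -0.22673903  0.011     ]
deckc [ 0.46112283 -0.34015077  0.011     ]
mag [ 0.50921141 -0.34056479  0.045     ]
dish [ 0.47822561 -0.19093006  0.007     ]
timer [ 0.44429683 -0.48845984  0.02      ]
knobS ((351.5, 235.5), (11.0, 19.0), 90.0) 154.5
[ 0.59188588 -0.34914849  0.077     ]
```

View pics/crop.png

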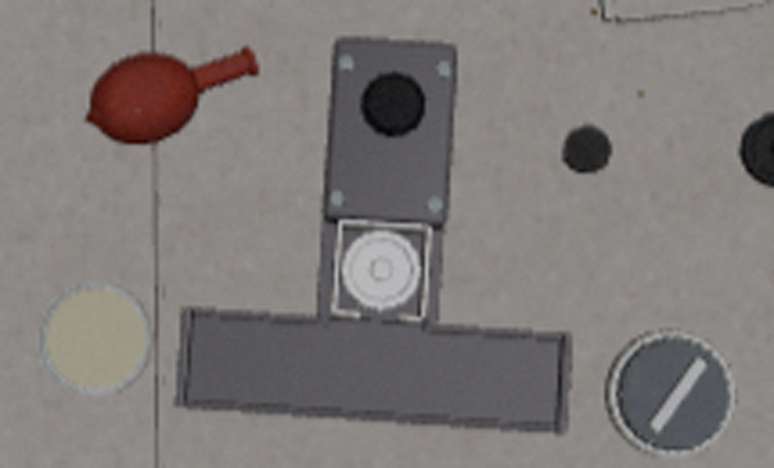

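The crop shows the dispenser with the knob at crop (393,104), cassettes in the magazine at (381,269) and deck corners near (183,308), (571,334), (566,433) and (178,405). The dish is on the left (+y). Next I work out the deck's yaw and the shifts.

```bash
cat >> h.py <<'E'
from scipy.spatial.transform import Rotation as Ro
def shift(p):  # tool-axes shift (mm) for TCP to reach world p
    s=status.get_state();R=Ro.from_euler("xyz",s["ee_rot"]).as_matrix();return np.round(1000*R.T@(np.array(p)-s["eef_pos"]),1)
E
python3 - <<'E'
from h import *
import pickle
d=pickle.load(open("D.pkl","rb"))["top"]
P=[ray(d,225+a/3.6,185+b/3.6,.012) for a,b in((183,308),(571,334),(566,433),(178,405))]
print(np.round(P,4));yv=P[0]+P[3]-P[1]-P[2];yaw=-np.arctan2(yv[0],yv[1]);print("yaw",yaw,"len",np.linalg.norm(yv)/2)
K=ray(d,334,214,.08);m=ray(d,225+381/3.6,185+269/3.6,.043)
X=np.array([np.cos(yaw),np.sin(yaw),0]);Y=np.array([-X[1],X[0],0])
dc=sum(P)/4
print("origins",K-.08*X,m,dc+.049*X)
s=status.get_state();print("turn",s["ee_rot"][2]-(np.pi+yaw)+2*np.pi)
print("above knob",shift([K[0],K[1],.08+.014+.03]))
E
```

```text
[[ 0.4931 -0.2367  0.012 ]
 [ 0.4755 -0.4395  0.012 ]
 [ 0.4242 -0.4353  0.012 ]
 [ 0.4427 -0.2336  0.012 ]]
yaw -0.08898439555636414 len 0.20306028191606287
origins [ 0.50878863 -0.33983085  0.08      ] [ 0.50983136 -0.34031164  0.043     ] [ 0.50769082 -0.34062772  0.012     ]
turn 0.4566819689673949
above knob [-424.4  139.1   85.7]
```

```bash
python3 -m jog '[[-1,[-60,20,0],0.06],[-1,[-110,35,0],0.12],[-1,[-160,52,0],0.2],[-1,[-215,70,0],0.28],[-1,[-265,87,0],0.36],[-1,[-320,105,0],0.457],[-1,[-375,122,0],0.457],[-1,[-424,139,20],0.457],[-1,[-424,139,50],0.457],[-1,[-424,139,80],0.457],[-1,[-424,139,80],0.457],[-1,[-424,139,80],0.457]]'; python3 - <<'E'
from h import *
s=status.get_state();print(s["ee_rot"],s["q"],shift([.5885,-.347,.094]))
d=optics.grab_frame("scene");cv2.imwrite("pics/s1.png",cv2.resize(d["color"][130:350,200:480],None,fx=2.5,fy=2.5)[:,:,::-1])
E
```

```text
t: 1.6
eef_pos: [0.5887, -0.3482, 0.1314]
ee_rot: [-3.141, 0.001, 3.052]
force: [0.2, -0.5, 0.0]
width: 0.0003
gripper_force: 0.0
[-3.14091995e+00  6.78850632e-04  3.05242830e+00] [-2.49528583e-01  4.26065291e-01 -7.10501724e-02  6.32457725e-04
 -1.07290339e+00 -1.41073416e+00] [ 0.4  1.2 37.4]
```

View pics/s1.png

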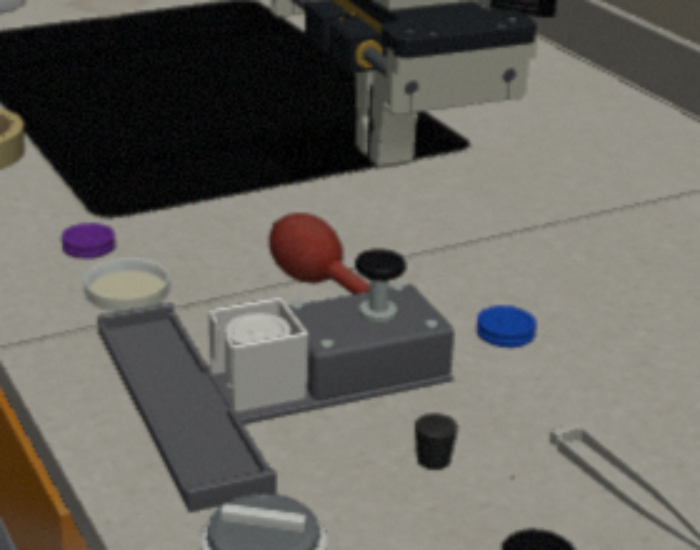

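The fingers look about 100 crop px above the knob at (380,262), more than I expected. I check by projecting.

```bash
python3 - <<'E'
from h import *
d=grab("scene","pics/s2f.png");t=grab("top","pics/t2f.png")
s=status.get_state();print(s["eef_pos"],s["t"],s["qd"])
def pr(d,p):
    T=np.linalg.inv(np.array(d["cam_to_world"]));c=T[:3,:3]@p+T[:3,3];u=np.array(d["mtx"])@c;return u[:2]/u[2]
e=s["eef_pos"]
for n,p in(("tip",e-[0,0,.014]),("knob",np.array([.5885,-.347,.08])),("tcp",e)):
    a=pr(d,p);print(n,a,(a-[200,130])*2.5,pr(t,p))
a=d["color"][130:350,200:480];cv2.imwrite("pics/s2.png",cv2.resize(a,None,fx=2.5,fy=2.5)[:,:,::-1])
E
```

```text
[ 0.58902981 -0.34816563  0.1320469 ] 1.75 [ 0.00138013  0.00023172 -0.00583229 -0.00033353  0.00267669  0.00041049]
tip [350.64154515 211.51078526] [376.60386289 203.77696314] [335.28279895 210.31179067]
knob [348.97498251 233.61673617] [372.43745627 259.04184042] [334.03350478 213.98367597]
tcp [351.01923434 203.04072288] [377.54808584 182.6018072 ] [335.51625464 208.99488061]
```

View pics/s2.png

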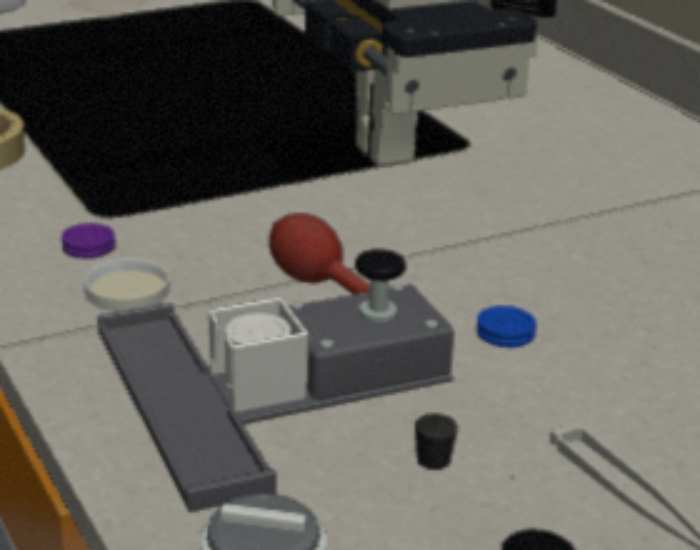

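The knob projects where it is seen, but the visible tip at (390,162) is about 45 crop px above the projection (377,204). I check the top view and the first picture for the same offset.

```bash
python3 - <<'E'
from h import *
import pickle
D=pickle.load(open("D.pkl","rb"))
def pr(d,p):
    T=np.linalg.inv(np.array(d["cam_to_world"]));c=T[:3,:3]@p+T[:3,3];u=np.array(d["mtx"])@c;return u[:2]/u[2]
e=np.array([.2425,-.6294,.2095]);y=np.array([-.359,.933,0])
for sgn in(-1,0,1):
  for o in (.044,.065): print("start tip",sgn,o,pr(D["scene"],e+[0,0,-.014]+sgn*o*y))
for z in(.118,.13,.14,.15,.16):print(z,(pr(D["scene"],np.array([.589,-.348-.021,z]))-[200,130])*2.5)
t=cv2.imread("pics/t2f.png");s=cv2.imread("pics/scene0.png")
cv2.imwrite("pics/c3.png",np.hstack([cv2.resize(t[130:330,230:430],(400,400)),cv2.resize(s[150:350,100:300],(400,400))]))
E
```

```text
start tip -1 0.044 [179.00068763 365.9898263 ]
start tip -1 0.065 [195.90649999 379.38759346]
start tip 0 0.044 [146.63650239 340.34138015]
start tip 0 0.065 [146.63650239 340.34138015]
start tip 1 0.044 [117.84563072 317.52476616]
start tip 1 0.065 [105.19638557 307.50030607]
0.118 [393.75998828 217.70444004]
0.13 [394.70335846 199.30853068]
0.14 [395.49953648 183.78289845]
0.15 [396.30500871 168.07602701]
0.16 [397.11993887 152.18472417]
```

View pics/c3.png

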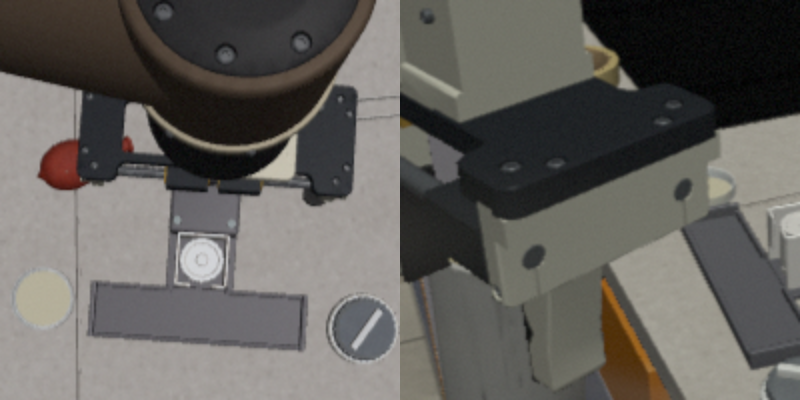

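Sideways the gripper centre agrees with the top view. Only the tip height looks higher than stated, by roughly 30 mm in both scene pictures. I descend slowly and find contact by force.

```bash
python3 -m jog '[[-1,[0,1,10],0],[-1,[0,1,20],0],[-1,[0,1,30],0],[-1,[0,1,38],0],[-1,[0,1,38],0]]'; python3 - <<'E'
from h import *
d=optics.grab_frame("scene");cv2.imwrite("pics/s4.png",cv2.resize(d["color"][130:350,200:480],None,fx=2.5,fy=2.5)[:,:,::-1])
print(status.get_state()["force"])
E
```

```text
t: 2.38
eef_pos: [0.5879, -0.3465, 0.0912]
ee_rot: [3.141, -0.002, 3.052]
force: [0.3, -1.1, -0.1]
width: 0.0006
gripper_force: 0.0
[ 0.14771069 -0.32061955  0.85125803]
```

View pics/s4.png

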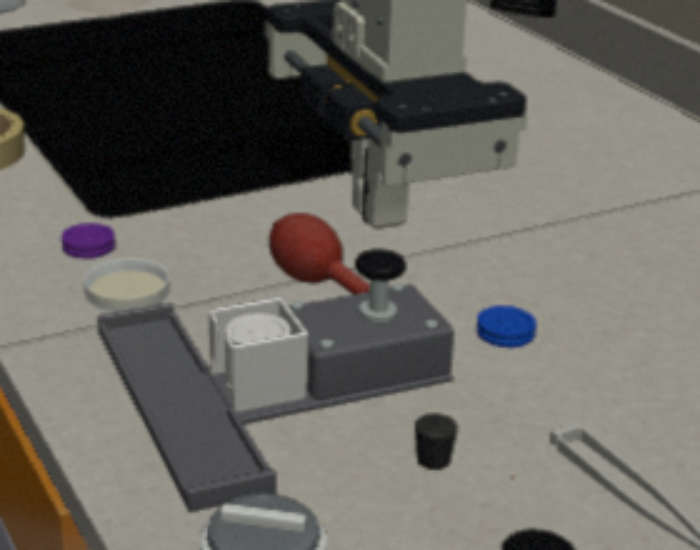

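The fingertips at (385,222) are still about 30 mm above the knob at (380,265), with no contact force. I go on down by force.

```bash
python3 -m jog '[[-1,[0,0,8],0],[-1,[0,0,16],0],[-1,[0,0,22],0],[-1,[0,0,22],0]]'; python3 -m jog '[[-1,[0,0,4],0],[-1,[0,0,4],0]]';python3 -m jog '[[-1,[0,0,3],0],[-1,[0,0,3],0]]'
```

```text
t: 2.92
eef_pos: [0.588, -0.3466, 0.0695]
ee_rot: [3.141, -0.001, 3.052]
force: [-0.4, -0.2, 0.1]
width: 0.0008
gripper_force: 0.0
t: 3.18
eef_pos: [0.5883, -0.3466, 0.0661]
ee_rot: [3.141, -0.0, 3.052]
force: [0.5, -0.1, -0.6]
width: 0.0002
gripper_force: 0.0
t: 3.42
eef_pos: [0.5887, -0.3468, 0.0636]
ee_rot: [-3.141, 0.001, 3.053]
force: [0.2, 0.7, 2.8]
width: 0.0002
gripper_force: 1.1
```

Contact came at TCP z ≈ 0.064, so the effective tip is about 16 mm above the TCP. I press down in one stroke to the hard stop.

```bash
python3 -m jog '[[-1,[0,0,6],0],[-1,[0,0,12],0],[-1,[0,0,18],0],[-1,[0,0,22],0],[-1,[0,0,22],0]]'; python3 -m jog '[[-1,[0,0,2],0],[-1,[0,0,2],0],[-1,[0,0,2],0]]';python3 -m jog '[[-1,[0,0,2],0],[-1,[0,0,2],0],[-1,[0,0,2],0]]'
```

```text
t: 4.05
eef_pos: [0.5889, -0.3469, 0.0414]
ee_rot: [-3.141, 0.001, 3.053]
force: [-0.4, 0.6, 6.0]
width: 0.0004
gripper_force: 2.7
t: 4.42
eef_pos: [0.5889, -0.3469, 0.0401]
ee_rot: [-3.141, 0.001, 3.053]
force: [-0.4, 0.9, 8.9]
width: 0.0006
gripper_force: 4.0
t: 4.8
eef_pos: [0.5889, -0.347, 0.04]
ee_rot: [-3.14, 0.002, 3.053]
force: [-4.0, 4.4, 20.7]
width: 0.0008
gripper_force: 9.8
```

At the hard stop, 20 N. I lift clear and look, and also work out the height of the gripper body relative to the tips.

```bash
python3 -m jog '[[-1,[0,0,-10],0],[-1,[0,0,-25],0],[-1,[0,0,-45],0],[-1,[0,0,-80],0],[-1,[-60,0,-120],0],[-1,[-60,0,-120],0]]'; python3 - <<'E'
from h import *
d=grab("scene","pics/s5f.png");t=grab("top","pics/t5f.png")
def pr(d,p):
    T=np.linalg.inv(np.array(d["cam_to_world"]));c=T[:3,:3]@p+T[:3,3];u=np.array(d["mtx"])@c;return u[:2]/u[2]
for z in(.11,.13,.15,.17): print(z,(pr(d,np.array([.588,-.443,z]))-[200,130])*2.5, (pr(d,np.array([.588,-.347-.021,z]))-[200,130])*2.5)
cv2.imwrite("pics/s5.png",np.hstack([cv2.resize(t["color"][180:320,240:440],(400,280)),cv2.resize(d["color"][180:320,220:420],(400,280))])[:,:,::-1])
E
```

```text
t: 5.55
eef_pos: [0.6514, -0.3525, 0.1601]
ee_rot: [-3.14, 0.004, 3.053]
force: [0.0, -0.7, -0.1]
width: 0.0004
gripper_force: 0.0
0.11 [458.26885055 284.82471553] [390.83534976 229.45852561]
0.13 [460.76413649 252.63479327] [392.37315286 198.9488594 ]
0.15 [463.32222909 219.6346465 ] [393.94684188 167.72722468]
0.17 [465.94552987 185.79329515] [395.55768779 135.76840568]
```

View pics/s5.png

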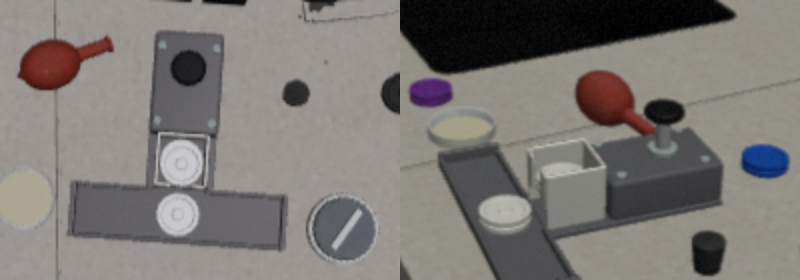

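One cassette lies on the landing, at crop (178,214), full (329,287). The plunger is back up and the magazine still holds the others. The body is about 68 mm above the tips, so it clears the rim.

```bash
python3 - <<'E'
from h import *
d=optics.grab_frame("top");c=ray(d,329,287,.015);print(c)
o=np.array([.5088,-.3402,0]);X=np.array([.996,-.0889,0]);Y=np.array([.0889,.996,0])
print("disp frame",(c-o)@X,(c-o)@Y)
for yd,z in((-60,.05),(-60,-.007),(36,-.007)): print(yd,shift(o-.05*X+yd/1000*Y+[0,0,z]))
E
```

```text
[ 0.46027035 -0.33630816  0.015     ]
disp frame -0.04868151880811336 -0.00043801554555748817
-60 [188.9 -61.2 106.4]
-60 [188.8 -61.3 163.4]
36 [188.9  34.7 163.5]
```

```bash
python3 -m jog '[[-1,[50,-16,0],0],[-1,[100,-33,0],0],[-1,[150,-50,0],0],[-1,[189,-61,20],0],[-1,[189,-61,60],0],[-1,[189,-61,100],0],[-1,[189,-61,130],0],[-1,[189,-61,145],0],[-1,[189,-61,145],0],[-1,[189,-61,145],0]]'; python3 - <<'E'
from h import *
o=np.array([.5088,-.3402,0]);X=np.array([.996,-.0889,0]);Y=np.array([.0889,.996,0])
print(shift(o-.05*X-.06*Y+[0,0,-.007]))
d=optics.grab_frame("scene");cv2.imwrite("pics/s6.png",cv2.resize(d["color"][180:360,200:440],(800,600))[:,:,::-1])
E
```

```text
t: 6.95
eef_pos: [0.455, -0.3963, 0.0134]
ee_rot: [-3.141, 0.001, 3.053]
force: [-0.1, -0.7, 1.2]
width: 0.0004
gripper_force: 0.0
[ 1.4  0.7 20.4]
```

View pics/s6.png

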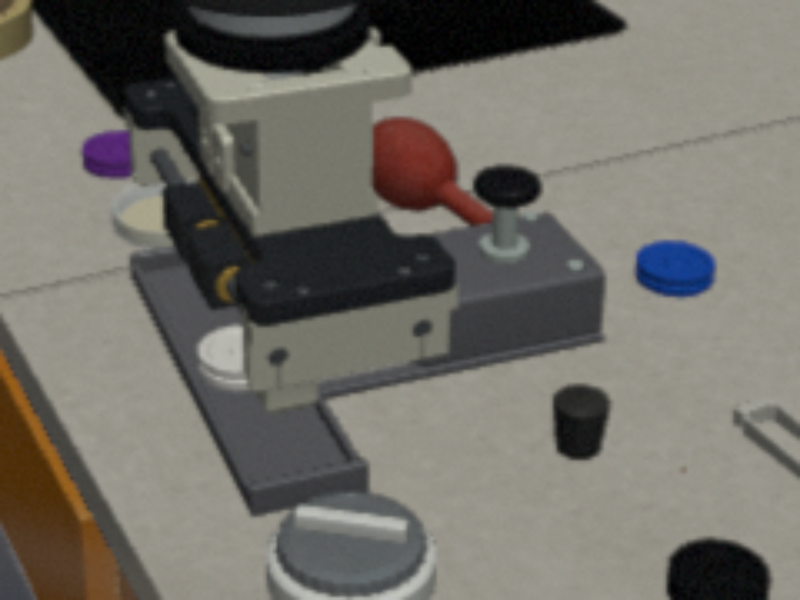

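The finger at (290,400) is above the deck on the timer side of the cassette at (235,355). I lower it to about 4 mm off the floor and push.

```bash
python3 -m jog '[[-1,[1,0,8],0],[-1,[1,0,15],0],[-1,[1,0,20],0],[-1,[1,0,20],0],[-1,[1,0,20],0]]'; python3 -m jog '[[-1,[0,6,0],0],[-1,[0,12,0],0],[-1,[0,18,0],0],[-1,[0,22,0],0],[-1,[0,26,0],0],[-1,[0,30,0],0],[-1,[0,34,0],0],[-1,[0,38,0],0],[-1,[0,42,0],0],[-1,[0,46,0],0],[-1,[0,50,0],0],[-1,[0,54,0],0],[-1,[0,58,0],0],[-1,[0,62,0],0],[-1,[0,66,0],0],[-1,[0,70,0],0],[-1,[0,70,0],0]]'; python3 - <<'E'
from h import *
d=grab("scene","pics/s7f.png")
cv2.imwrite("pics/s7.png",cv2.resize(d["color"][180:360,200:440],(800,600))[:,:,::-1])
E
```

```text
t: 7.62
eef_pos: [0.4536, -0.3959, -0.0077]
ee_rot: [-3.142, -0.0, 3.052]
force: [0.0, -0.2, 0.4]
width: 0.0004
gripper_force: 0.0
t: 9.75
eef_pos: [0.4598, -0.3259, -0.0076]
ee_rot: [3.142, 0.0, 3.053]
force: [-0.5, -0.0, 0.2]
width: 0.0005
gripper_force: 0.0
```

View pics/s7.png

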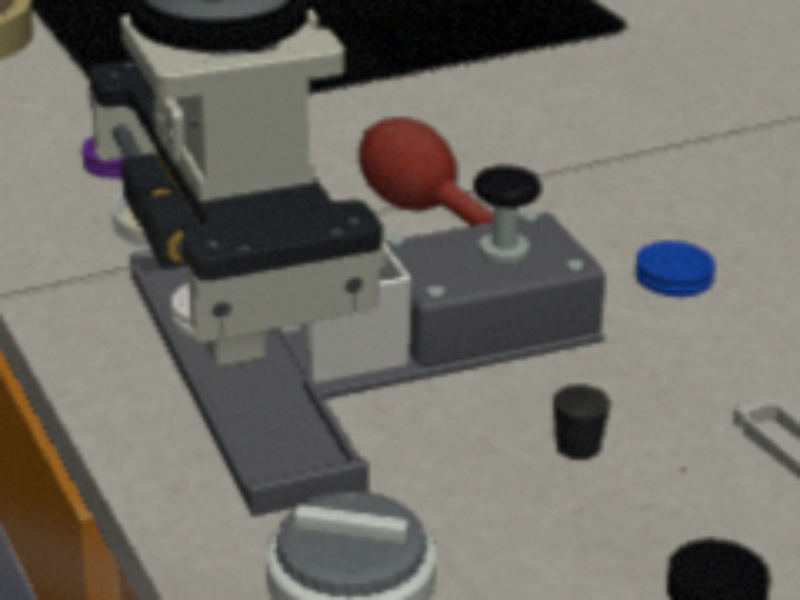

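The cassette moved from (235,355) to about (190,300), ahead of the finger. I push on, then in small steps until the stop is felt.

```bash
python3 -m jog '[[-1,[0,4,0],0],[-1,[0,8,0],0],[-1,[0,12,0],0],[-1,[0,15,0],0],[-1,[0,18,0],0],[-1,[0,20,0],0],[-1,[0,22,0],0],[-1,[0,22,0],0]]'; for i in 1; do python3 -m jog '[[-1,[0,1,0],0],[-1,[0,2,0],0],[-1,[0,2,0],0]]'; done; python3 - <<'E'
from h import *
s=status.get_state();o=np.array([.5088,-.3402,0]);X=np.array([.996,-.0889,0]);Y=np.array([.0889,.996,0])
print((s["eef_pos"]-o)@X,(s["eef_pos"]-o)@Y,s["force"]@Y)
E
```

```text
t: 10.8
eef_pos: [0.4617, -0.3041, -0.0076]
ee_rot: [-3.142, -0.0, 3.053]
force: [-0.1, 0.9, 0.2]
width: 0.0005
gripper_force: 0.0
t: 11.18
eef_pos: [0.4619, -0.3022, -0.0076]
ee_rot: [3.142, -0.0, 3.052]
force: [-0.1, -0.2, 0.4]
width: 0.0004
gripper_force: 0.0
-0.050115709917415076 0.03367962156226778 -0.16626008338211512
```

```bash
python3 -m jog '[[-1,[0,1,0],0],[-1,[0,2,0],0],[-1,[0,2,0],0]]'; python3 -m jog '[[-1,[0,1,0],0],[-1,[0,1,0],0]]'; python3 -m jog '[[-1,[0,1,0],0],[-1,[0,1,0],0]]'; python3 -m jog '[[-1,[0,1,0],0],[-1,[0,1,0],0]]'; python3 - <<'E'
from h import *
d=grab("top","pics/t8f.png");grab("scene","pics/s8f.png")
E
```

```text
t: 11.55
eef_pos: [0.4621, -0.3001, -0.0076]
ee_rot: [3.142, -0.0, 3.053]
force: [-0.1, 0.1, 0.3]
width: 0.0004
gripper_force: 0.0
t: 11.8
eef_pos: [0.4622, -0.2992, -0.0076]
ee_rot: [3.142, 0.0, 3.052]
force: [-0.1, -0.2, 0.4]
width: 0.0003
gripper_force: 0.0
t: 12.05
eef_pos: [0.4623, -0.2982, -0.0076]
ee_rot: [3.142, -0.0, 3.052]
force: [0.1, 0.4, 0.0]
width: 0.0006
gripper_force: 0.0
t: 12.3
eef_pos: [0.4623, -0.2972, -0.0076]
ee_rot: [3.142, -0.0, 3.052]
force: [-0.8, -0.0, 1.2]
width: 0.0007
gripper_force: 0.0
```

No contact yet, so the finger must be thinner at the tip. I continue.

```bash
for i in 1; do python3 -m jog '[[-1,[0,1,0],0],[-1,[0,2,0],0],[-1,[0,2,0],0]]'; done | grep -E "pos|force:"; python3 -m jog '[[-1,[0,1,0],0],[-1,[0,2,0],0],[-1,[0,2,0],0]]'| grep -E "pos|force:"; python3 -m jog '[[-1,[0,1,0],0],[-1,[0,1,0],0]]'| grep -E "pos|force:"; python3 -m jog '[[-1,[0,1,0],0],[-1,[0,1,0],0]]'| grep -E "pos|force:";python3 -m jog '[[-1,[0,1,0],0],[-1,[0,1,0],0]]'| grep -E "pos|force:"
```

```text
eef_pos: [0.4625, -0.2952, -0.0076]
force: [-0.1, 0.4, 0.2]
gripper_force: 0.0
eef_pos: [0.4628, -0.2935, -0.0075]
force: [-0.8, -1.6, 0.1]
gripper_force: 1.0
eef_pos: [0.4631, -0.293, -0.0073]
force: [-0.1, -5.2, 1.3]
gripper_force: 3.1
eef_pos: [0.4633, -0.2926, -0.0071]
force: [-0.6, -10.2, 0.4]
gripper_force: 5.1
eef_pos: [0.4637, -0.2923, -0.0068]
force: [-0.9, -13.3, 1.0]
gripper_force: 7.2
```

Firm contact with the stop. I back off, lift, and look.

```bash
python3 -m jog '[[-1,[0,-3,0],0],[-1,[0,-6,0],0],[-1,[0,-15,0],0],[-1,[0,-20,0],0],[-1,[0,-20,-40],0],[-1,[0,-20,-90],0],[-1,[0,-60,-150],0],[-1,[0,-120,-150],0],[-1,[0,-180,-150],0],[-1,[0,-240,-150],0],[-1,[0,-240,-150],0]]'; python3 - <<'E'
from h import *
d=grab("top","pics/t9f.png");s=grab("scene","pics/s9f.png")
g=d["color"].min(2);m=np.zeros_like(g);m[268:306,277:385]=(g[268:306,277:385]>165)*255
c=max(cv2.findContours(m,0,2)[0],key=cv2.contourArea);(u,v),r=cv2.minEnclosingCircle(c);p=ray(d,u,v,.013)
o=np.array([.5088,-.3402,0]);X=np.array([.996,-.0889,0]);Y=np.array([.0889,.996,0]);print(u,v,r,(p-o)@X,(p-o)@Y)
cv2.imwrite("pics/s9.png",np.hstack([cv2.resize(d["color"][180:320,240:440],(400,280)),cv2.resize(s["color"][180:320,220:420],(400,280))])[:,:,::-1])
E
```

```text
t: 15.28
eef_pos: [0.4399, -0.533, 0.1408]
ee_rot: [3.141, -0.001, 3.048]
force: [-0.5, 0.6, -0.5]
width: 0.0005
gripper_force: 0.0
383.0 300.5 4.609872341156006 -0.06679689508096844 -0.10303199740090281
```

View pics/s9.png

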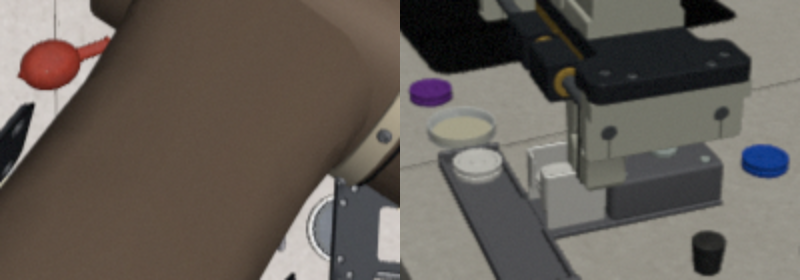

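The cassette at (477,162) lies at the dish-side end. The dish and timer are undisturbed. I check the distance numerically and hand in.

```bash
python3 - <<'E'
from h import *
s=optics.grab_frame("scene");p=ray(s,258.5,261,.013)
o=np.array([.5088,-.3402,0]);X=np.array([.996,-.0889,0]);Y=np.array([.0889,.996,0]);y=(p-o)@Y;print((p-o)@X,y)
if abs(y-.077)<.005: print(order.job_done())
E
```

```text
-0.04460073142213537 0.07788874650472544
the job is handed in; nothing more can be done
None
```

The job is handed in: one press put out a single cassette, and a fingertip push left it against the end stop on the dish (left) side, measured at y ≈ +78 mm against a nominal +77 mm.

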